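# Crank the drill stand's lift handwheel to its index

### The arm

A 6-joint arm with a two-finger parallel gripper is mounted at the origin on the work surface. World frame = base frame: x ahead of the robot, y to its left, z up, the work surface at z = 0. Lengths are in m, angles in rad, forces in N, time in s.
With the tool pointing down it reaches from about 0.35 to 0.775 m from the base axis. Payload 5.5 kg.
Tool frame: the origin (TCP) lies at the very end of the fingers, on their centre line; the grasp point (between the pads) lies 19 mm behind it; x points along the fingers, y is the direction in which the jaws open and shut, and the axes are right-handed (so a half turn about x gives the same grasp; the last joint's range is limited). The gripper opens to 85 mm and grips with 20 to 120 N. Pads are 22 mm wide; open, the fingers measure 114 mm over their backs; the gripper's body (76 mm by 85 mm) begins 54 mm behind the grasp point. The pads swing forward as they close: fully open they stand 13 mm farther back than shut.
Start: joints at [-1.423, 0.313, 0.046, 1.304, 0, 1.431], TCP at [0.163, -0.551, 0.231] pointing down, gripper open.
Joint ranges: [-2.76, 2.76], [-0.86, 1.69], [-1.03, 1.26], [-2.2, 2.34], [-1.47, 1.5], [-3.14, 3.14]. Speed limits (rad/s): [2.57, 2.57, 3.14, 3.14, 3.14, 3.14].

### API

Orientations are given as a unit quaternion [w, x, y, z].
In Python, from workcell import env gives the robot as it stands.
- The arm moves only by the tool servo_tool, never from a script. Its argument "increments" is a list of rows, each an object with "offset": the shift along the tool's x, y, z in cm, a list of three; "yaw": the turn about the tool's x in degrees. In form: [{"offset": [x, y, z], "yaw": yaw}, ...]. A call has exactly 8 rows; each row is the pose to reach, as a shift and turn from the pose commanded when the call began, along the tool's axes at that moment; what a row does not reach only later rows make up. A row lasts 1/10 s, in which the tool goes at most 50 mm and 8.59 degrees, less where a joint would pass 70% of its speed; a pose out of reach is approached as far as the arm can. A call with a gripper value outside its range is refused whole. "claw" is the opening, from 0 (shut) to 1 (fully open), set as the call begins (left out, the last holds). The fingers move at their own pace and stop on an object; "force" is the grip in N (left out, the last holds). Time passes only in rows, so rows that repeat a pose let the fingers close, or fill a call up. It gives the time, the measured TCP pose, the force and the opening at its end, in the units of the state.
- env.get_state(): the state, without advancing time (a new reading comes with each control period).
- env.read_camera(name): name is "side" or "top"; returns (picture, depth): 400x640x3 uint8, red, green, blue; 400x640 float32, m along the optical axis (not along the pixel's ray), 0 where there is no reading.
- env.camera_model(name): a dict with "vertical_fov" (degrees; the focal length in pixels is half the picture's height over the tangent of half this angle, whatever the lens; pixels are square), "cx", "cy" (the principal point, pixels), "D" ([k1, k2, p1, p2, k3] as OpenCV has them; the pictures are not rectified), "world_from_camera" (4x4, takes a point from camera to world coordinates). Camera axes: x right, y up, looking along -z (the intrinsics and any distortion apply to the point x, -y, -z); pixel columns grow to the right and rows downward; lengths in m; the calibration is good to about 2 mm. A picture is of the moment at which its call begins. camera_model takes no time and is no camera call.
- env.hand_in(): hands the job in, once; it reports no verdict.
The state is a dict: "clock": time; "joint_pos": joint angles; "qvel": joint speeds; "tau": joint torques, N m; "tcp_pos": TCP position; "orientation": TCP orientation; "wrist_force": force on the tool from outside, world axes, zero at the start; "ft_torque": the same for the moment, N m; "finger_gap": finger opening in m.
Only numpy, scipy, OpenCV 4.12 (cv2) and the standard library are available. Lean on these libraries where they do the work, as an engineer would, in place of code of your own. Each camera call takes 0.05 s, during which the arm holds its last target.

### The job

Raise the work table of the green bench drill stand to its set height: crank the large handwheel on the stand clockwise (seen from above) until its black crank handle stands in line with the steel index fin beside the wheel, then let go. Leave the smaller handwheel of the grey connector press as it is.

Things in the scene. Friction and masses are not known exactly. Their poses are not given: they have to be found in the camera images.
- wheel_axis (a point): Point on the vertical axis of the 116 mm aluminium lift handwheel, 117 mm above the bench (wheel top at 90, hub to 100). Fixed to the stand: z up, x points at the steel index fin (64 to 98 mm out, 8 wide, top at 88 mm), y along the stand to the drill and column (up to 275 mm high, from 190 mm off the axis). The table under the drill rises as the wheel turns clockwise.
- crank_handle (a point): Centre of the crank handle: an upright black round post fixed to the wheel (it does not spin on its own), 18 mm diameter, 50 mm tall (90 to 140 mm above the bench), 45 mm out from the wheel's axis. Its x points outwards from that axis.
- lift_wheel (a joint): Angle of the lift handwheel (rad), growing clockwise seen from above: 0 when the crank handle is in line with the index fin; it starts at -4.4 to -2.6. End stops at -4.6 and 0.8, so only clockwise leads there. It turns stiffly (0.15 N m, about 4 N at the handle) and stays where it is left.
- press_wheel (a joint): Angle (rad) of the smaller handwheel (64 mm diameter, 12 mm handle 22 mm off its axis, top 155 mm above the bench) of the grey connector press to the right of the drill stand, at least 160 mm from the axis of the large wheel. Starts at 0; not to be turned.
There are look-alikes about, which are no part of the job. Of the things shaped like the part that bears press_wheel, the grey one is meant.

How it is judged:
On the way:
1. the handle has been cranked to within 100 degrees of the index (value of joint lift_wheel above -1.75 rad), for 0.1 s.
At the end, for the whole second after the job is handed in: The large handwheel is at rest with its crank handle within 0.25 rad (14 degrees, 11 mm at the handle) of the index fin, and the press's small handwheel is within 0.3 rad of where it was (value of joint lift_wheel between -0.25 and 0.25 rad and velocity of joint lift_wheel between -0.1 and 0.1 rad/s and value of joint press_wheel between -0.3 and 0.3 rad); the robot touches nothing.
It fails at once if the press's small handwheel is turned by more than 0.3 rad (value of joint press_wheel above 0.3 rad or value of joint press_wheel below -0.3 rad).
It also fails if it takes over 58 s, if anything falls off the work surface, if the arm or the gripper's body presses on something with over 40 N, if the wrist force passes 120 N, or if a joint passes its speed limit or range.

## Working session

There is one attempt and no reset: what is moved stays moved. The work goes in short steps, Python scripts to look and compute and a tool call to move; the robot and the scene stay as the last step left them, time stands still between calls to the robot, and variables do not carry over. Pictures are saved under pics/ and viewed, and the job is handed in when it is done.

Besides the shell and the picture viewer there is one more tool, called after "Request:" by a JSON object that holds its "method" and its "body". servo_tool: Moves the arm, as the interface text tells. Its arguments: {"type":"object","properties":{"increments":{"type":"array","items":{"type":"object","properties":{"offset":{"type":"array","items":{"type":"number"}},"yaw":{"type":"number"}}}},"claw":{"type":"number"},"force":{"type":"number"}},"required":["increments"]}

```bash
mkdir -p pics; cat > h.py <<'E'
import numpy as np, cv2
from workcell import env
def K(n):
    m=env.camera_model(n); f=200/np.tan(np.radians(m['vertical_fov'])/2)
    return np.array([[f,0,m['cx']],[0,f,m['cy']],[0,0,1.]]),np.array(m['D'],float),np.array(m['world_from_camera'])
def ray(n,px):
    k,D,T=K(n); p=cv2.undistortPoints(np.array(px,float).reshape(-1,1,2),k,D).reshape(-1,2)
    d=np.c_[p[:,0],-p[:,1],-np.ones(len(p))]@T[:3,:3].T
    return T[:3,3],d
def onz(n,px,z):
    o,d=ray(n,px); return o+d*((z-o[2])/d[:,2])[:,None]
def dep(n,px,depth):
    o,d=ray(n,px); px=np.array(px,int).reshape(-1,2); return o+d*depth[px[:,1],px[:,0]][:,None]
def proj(n,P):
    k,D,T=K(n); c=(np.array(P,float).reshape(-1,3)-T[:3,3])@T[:3,:3]; c=c*[1,-1,-1]
    return cv2.projectPoints(c,np.zeros(3),np.zeros(3),k,D)[0].reshape(-1,2)
E
python3 - <<'E'
from h import *
for n in('side','top'):
    im,d=env.read_camera(n); np.savez(n+'0.npz',im=im,d=d); cv2.imwrite(f'pics/{n}0.png',im[:,:,::-1])
    print(n,K(n)[2].round(3).tolist(),K(n)[1])
print(env.get_state())
E
```

```text
side [[-0.994, 0.045, -0.104, 0.352], [-0.111, -0.579, 0.808, 0.58], [-0.024, 0.814, 0.58, 0.676], [0.0, 0.0, 0.0, 1.0]] [-0.09030178  0.          0.          0.          0.        ]
top [[0.007, 0.997, -0.08, 0.405], [-0.999, 0.011, 0.046, -0.175], [0.046, 0.08, 0.996, 0.929], [0.0, 0.0, 0.0, 1.0]] [-0.00598782  0.          0.          0.          0.        ]
{'clock': 0.1, 'joint_pos': array([-1.42259842e+00,  3.13905121e-01,  4.50910635e-02,  1.30359975e+00,
       -3.31188180e-05,  1.43122727e+00]), 'qvel': array([ 0.0004716 , -0.00117157,  0.00097926,  0.00184588, -0.00139613,
       -0.00092756]), 'tau': array([ 2.89740696e-03, -4.81724918e+01,  2.99244815e+01,  1.26495064e-02,
       -1.70469657e-04,  9.98799464e-06]), 'tcp_pos': array([ 0.1631218 , -0.55090009,  0.2305089 ]), 'orientation': array([-0.10081847, -0.69978557, -0.10196209,  0.69981392]), 'wrist_force': array([ 0.02581971, -0.01021206,  0.38412165]), 'ft_torque': array([ 0.0096599 , -0.00448642, -0.02563892]), 'finger_gap': 0.08531658674874588}
```

View pics/side0.png

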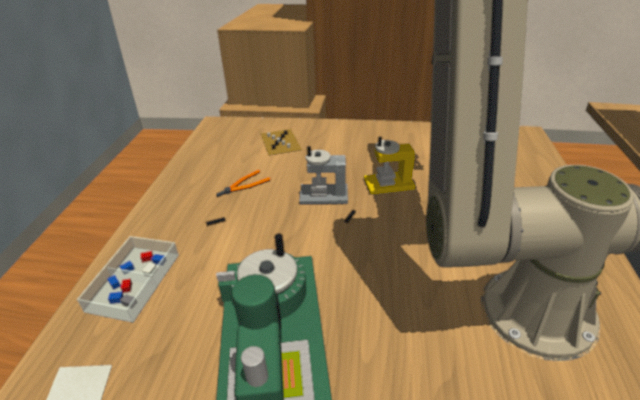

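View pics/top0.png

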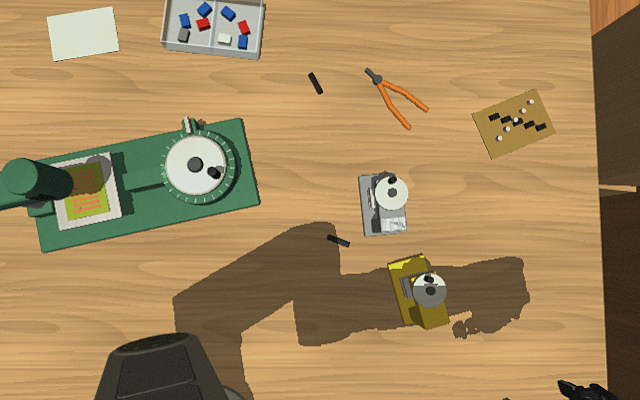

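The side view shows the green stand at the front with the large wheel at about (267,270), and the black handle at (280,245). In the top view the wheel hub is at about (195,165), the handle at (214,172) and the fin near (188,125). The grey press is at (385,200) and the yellow look-alike at (425,290).

```bash
python3 - <<'E'
from h import *
z=np.load('top0.npz'); im=z['im'];d=z['d']
c=cv2.resize(im[100:220,130:280],None,fx=5,fy=5,interpolation=cv2.INTER_CUBIC); cv2.imwrite('pics/topz.png',c[:,:,::-1])
hsv=cv2.cvtColor(im,cv2.COLOR_RGB2HSV)
m=((hsv[:,:,1]<40)&(hsv[:,:,2]>150)).astype(np.uint8)*255
m2=np.zeros_like(m); m2[100:220,150:250]=m[100:220,150:250]
cs,_=cv2.findContours(m2,cv2.RETR_EXTERNAL,cv2.CHAIN_APPROX_NONE)
for k in cs:
    if cv2.contourArea(k)>15: print(cv2.contourArea(k),cv2.minEnclosingCircle(k),cv2.minAreaRect(k))
dk=(im.max(2)<60).astype(np.uint8)
dk2=np.zeros_like(dk); dk2[130:200,160:235]=dk[130:200,160:235]
n,l,s,ce=cv2.connectedComponentsWithStats(dk2)
for i in range(1,n):
    if s[i,4]>8: print(s[i],ce[i])
z2=np.load('side0.npz');c=cv2.resize(z2['im'][220:350,200:340],None,fx=4,fy=4,interpolation=cv2.INTER_CUBIC); cv2.imwrite('pics/sidez.png',c[:,:,::-1])
for p in [(195,165),(214,172),(216,172),(187,125),(175,165),(190,124)]: print(p,dep('top',[p],d).round(4))
E
```

```text
2709.0 ((193.7391357421875, 163.52174377441406), 31.431747436523438) ((195.0, 165.0), (58.0, 60.0), 90.0)
44.0 ((187.0294189453125, 124.0882339477539), 8.153579711914062) ((186.3461456298828, 124.23076629638672), (16.277639389038086, 3.7262065410614014), 78.69007110595703)
[217 133  10   6  14] [220.64285714 135.07142857]
[217 142  12  24  33] [224.33333333 154.09090909]
[230 147   5  10  13] [232.69230769 151.76923077]
[190 157  13  15  41] [198.46341463 165.14634146]
[208 167  13  12  96] [213.70833333 172.26041667]
[215 175  20  25  99] [227.4040404  189.76767677]
[160 183   5   4  13] [161.53846154 184.53846154]
(195, 165) [[0.5411 0.0115 0.1003]]
(214, 172) [[ 0.5223 -0.0316  0.1398]]
(216, 172) [[ 0.5227 -0.0347  0.1374]]
(187, 125) [[0.6212 0.0321 0.0868]]
(175, 165) [[0.5421 0.0514 0.0909]]
(190, 124) [[0.6277 0.0306 0.0697]]
```

View pics/topz.png

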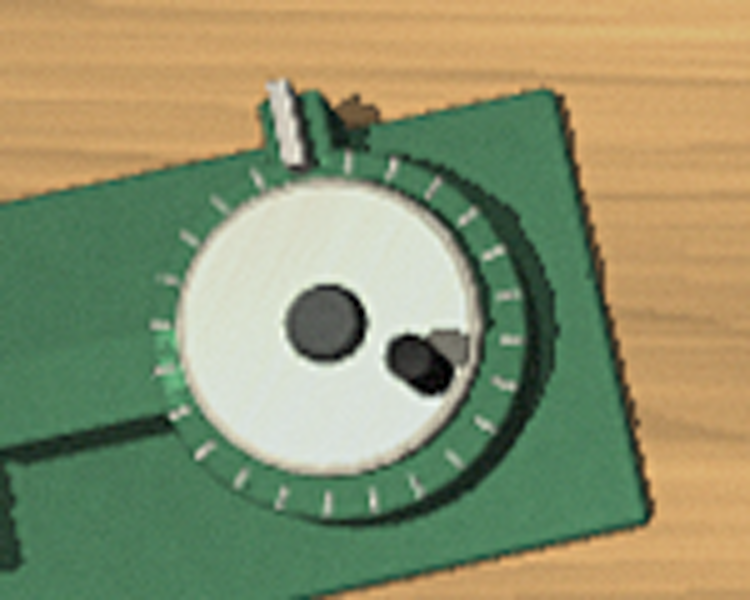

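View pics/sidez.png

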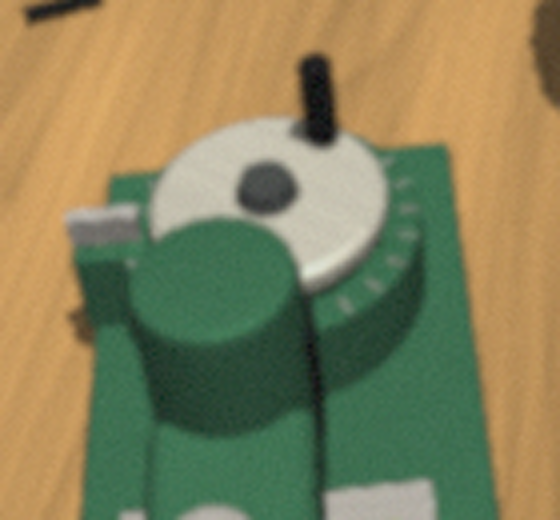

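The zoomed views show the hub centre at top pixel (195.4,164.6). The handle top is at about (211.5,171) and its foot at (217,175). The fin runs from (185.4,117) to (189.4,132.5).

```bash
python3 - <<'E'
from h import *
C=onz('top',[(195.4,164.6)],.1)[0]; H=onz('top',[(211.7,171)],.14)[0]; H2=onz('top',[(217,174.8)],.09)[0]
F=onz('top',[(185.4,117),(189.4,132.5)],.088)
W=onz('top',[(195,165)],.09)[0]
a=lambda v:np.arctan2(v[1],v[0])
print(C,W,H,H2,F)
print('fin dir',a(F[0]-F[1]),a(F.mean(0)-C)); 
for h in(H,H2): print(np.hypot(*(h-C)[:2]),a(h-C))
# green base edge orientation
E
python3 - <<'E'
from h import *
# side checks: project hub and handle
print(proj('side',[[.541,.0107,.1]]), 'hub side seen (267,267)')
z=np.load('side0.npz'); hs=[(279,236),(281,254)]
print(onz('side',[hs[0]],.14),onz('side',[(266.7,266.5)],.1))
s=env.get_state();from scipy.spatial.transform import Rotation as R
q=s['orientation'];print(R.from_quat([q[1],q[2],q[3],q[0]]).as_matrix().round(3))
E
```

```text
[0.54190875 0.0108821  0.1       ] [0.54278292 0.01386648 0.09      ] [ 0.52406401 -0.02746967  0.14      ] [ 0.52444638 -0.02831996  0.09      ] [[0.63655544 0.03537741 0.088     ]
 [0.6062453  0.02682063 0.088     ]]
fin dir 0.2751474542170837 0.2490475818072318
0.042300033982745774 -2.0062933443459237
0.042915459860216075 -1.9898560465406074
[[267.32021213 262.36315896]] hub side seen (267,267)
[[ 0.52103513 -0.02254048  0.14      ]] [[0.53974454 0.02179685 0.1       ]]
[[-0.     0.284 -0.959]
 [ 0.002 -0.959 -0.284]
 [-1.    -0.002 -0.   ]]
```

Top view puts the wheel axis at about (0.5415, 0.012) and the handle at (0.524, -0.028). The handle's angle is -2.0 rad and the fin's about +0.24 rad, so it needs roughly 4.05 rad (232°) clockwise. I'll approach high and unwind the last joint first, so that the whole turn fits within its range.

Request:
{"method": "servo_tool", "body": {"increments": [{"offset": [0,-2.5,-3.1],"yaw": -7.5},{"offset": [0,-5,-6.2],"yaw": -15},{"offset": [0,-7.5,-9.3],"yaw": -22.5},{"offset": [0,-10,-12.4],"yaw": -30},{"offset": [0,-12.5,-15.5],"yaw": -37.5},{"offset": [0,-15,-18.6],"yaw": -45},{"offset": [0,-17.5,-21.7],"yaw": -52.5},{"offset": [0,-20,-24.8],"yaw": -60}], "claw": 0.55, "force": 30}}

```text
clock: 0.9
tcp_pos: [0.3447, -0.2876, 0.2311]
orientation: [0.439, 0.554, 0.439, -0.554]
wrist_force: [1.2, -0.1, -0.4]
finger_gap: 0.0468
```

```bash
cat >> h.py <<'E'
from scipy.spatial.transform import Rotation as R
def st(target=None,yawdeg=None):
    s=env.get_state(); q=s['orientation']; M=R.from_quat([q[1],q[2],q[3],q[0]]).as_matrix()
    ay=np.degrees(np.arctan2(M[1,1],M[0,1]))
    print('t',s['clock'],'tcp',s['tcp_pos'].round(4),'ay',ay.round(2),'q1,q6',s['joint_pos'][[0,5]].round(3),'F',s['wrist_force'].round(1),'gap',round(s['finger_gap'],4))
    if target is not None: print('off cm',(M.T@(np.array(target)-s['tcp_pos'])*100).round(2))
    return s,M
E
python3 -c "
from h import *
st([.524,-.028,.231])"
```

```text
t 0.9 tcp [ 0.3447 -0.2876  0.2311] ay -13.22 q1,q6 [-0.874  0.927] F [ 1.2 -0.1 -0.4] gap 0.0468
off cm [ 1.000e-02  1.152e+01 -2.937e+01]
```

Request:
{"method": "servo_tool", "body": {"increments": [{"offset": [0,1.4,-3.7],"yaw": -8},{"offset": [0,2.9,-7.3],"yaw": -16},{"offset": [0,4.3,-11],"yaw": -24},{"offset": [0,5.8,-14.7],"yaw": -32},{"offset": [0,7.2,-18.4],"yaw": -40},{"offset": [0,8.6,-22],"yaw": -48},{"offset": [0,10.1,-25.7],"yaw": -56},{"offset": [0,11.5,-29.4],"yaw": -64}]}}

```text
clock: 1.7
tcp_pos: [0.5253, -0.0287, 0.2309]
orientation: [0.666, 0.237, 0.666, -0.237]
wrist_force: [0.1, -1.3, 0.5]
finger_gap: 0.0469
```

Request:
{"method": "servo_tool", "body": {"increments": [{"offset": [0,0,0],"yaw": -8},{"offset": [0,0,0],"yaw": -16},{"offset": [0,0,0],"yaw": -24},{"offset": [0,0,0],"yaw": -32},{"offset": [0,0,0],"yaw": -40},{"offset": [0,0,0],"yaw": -48},{"offset": [0,0,0],"yaw": -56},{"offset": [0,0,0],"yaw": -64}]}}

```text
clock: 2.5
tcp_pos: [0.5244, -0.0302, 0.2308]
orientation: [0.69, -0.152, 0.691, 0.152]
wrist_force: [0.1, 0.1, 0.4]
finger_gap: 0.0467
```

Request:
{"method": "servo_tool", "body": {"increments": [{"offset": [0,0,0],"yaw": -8},{"offset": [0,0,0],"yaw": -16},{"offset": [0,0,0],"yaw": -24},{"offset": [0,0,0],"yaw": -32},{"offset": [0,0,0],"yaw": -40},{"offset": [0,0,0],"yaw": -48},{"offset": [0,0,0],"yaw": -56},{"offset": [0,0,0],"yaw": -64}]}}

```text
clock: 3.3
tcp_pos: [0.5244, -0.0302, 0.2308]
orientation: [0.505, -0.495, 0.505, 0.495]
wrist_force: [0.1, 0.4, -0.8]
finger_gap: 0.0473
```

```bash
python3 -c "
from h import *
st([.524,-.028,.108])
im,d=env.read_camera('side'); cv2.imwrite('pics/s1.png',cv2.resize(im[120:350,160:400],None,fx=3,fy=2.5)[:,:,::-1])
im,d=env.read_camera('top'); cv2.imwrite('pics/t1.png',im[:,:,::-1])
"
```

```text
t 3.3 tcp [ 0.5244 -0.0302  0.2308] ay 178.82 q1,q6 [-0.21 -1.76] F [ 0.1  0.4 -0.8] gap 0.0473
off cm [12.28  0.03  0.21]
```

View pics/s1.png

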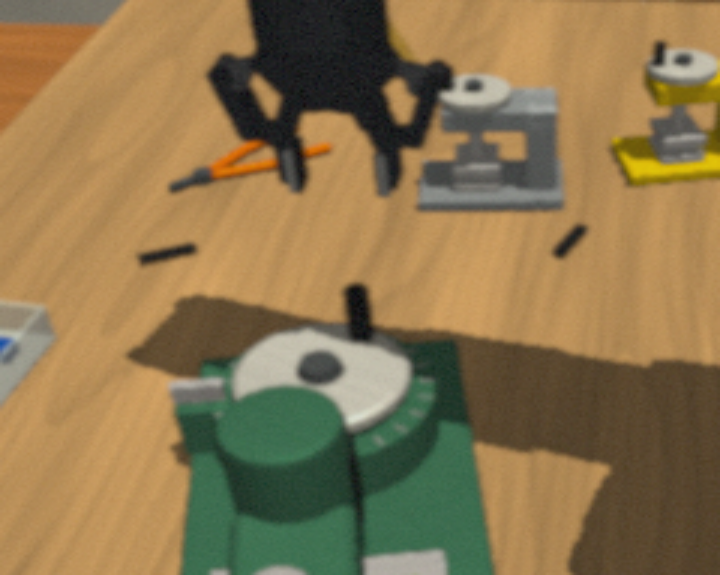

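The side crop shows the open fingers directly above the handle (handle top at crop (355,290)), and the descent path is clear.

Request:
{"method": "servo_tool", "body": {"increments": [{"offset": [1.6,0,0.1],"yaw": 0},{"offset": [3.2,0,0.2],"yaw": 0},{"offset": [4.8,0,0.3],"yaw": 0},{"offset": [6.4,0,0.4],"yaw": 0},{"offset": [8,0,0.4],"yaw": 0},{"offset": [9.6,0,0.4],"yaw": 0},{"offset": [11.2,0,0.4],"yaw": 0},{"offset": [12.3,0,0.4],"yaw": 0}]}}

```text
clock: 4.2
tcp_pos: [0.5241, -0.0261, 0.1069]
orientation: [0.507, -0.492, 0.508, 0.493]
wrist_force: [-0.0, 0.3, -0.6]
finger_gap: 0.0469
```

```bash
python3 -c "
from h import *
st()
im,d=env.read_camera('side'); cv2.imwrite('pics/s2.png',cv2.resize(im[180:350,180:360],None,fx=4,fy=3.5)[:,:,::-1])
"
```

```text
t 4.2 tcp [ 0.5241 -0.0261  0.1069] ay 178.32 q1,q6 [-0.203 -1.744] F [-0.   0.3 -0.6] gap 0.0469
```

View pics/s2.png

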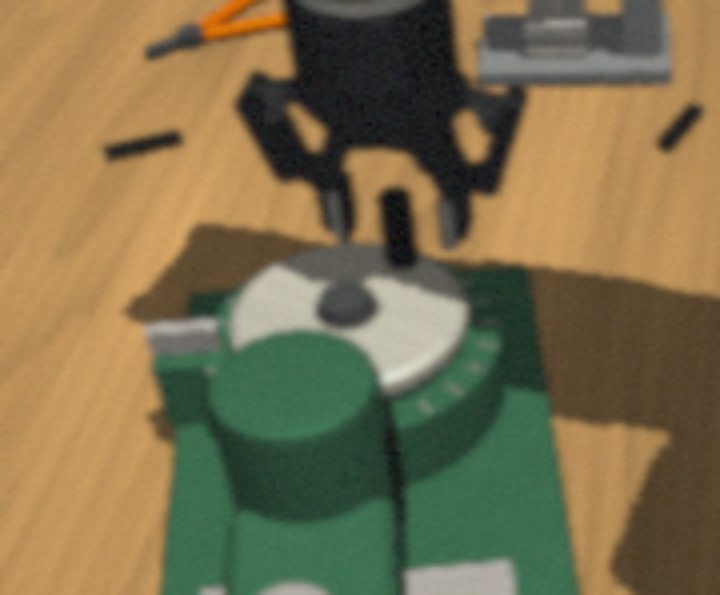

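The handle at crop (398,225) is between the fingers, at matching depth. Closing.

Request:
{"method": "servo_tool", "body": {"increments": [{"offset": [0,0,0],"yaw": 0},{"offset": [0,0,0],"yaw": 0},{"offset": [0,0,0],"yaw": 0},{"offset": [0,0,0],"yaw": 0},{"offset": [0,0,0],"yaw": 0},{"offset": [0,0,0],"yaw": 0},{"offset": [0,0,0],"yaw": 0},{"offset": [0,0,0],"yaw": 0}], "claw": 0, "force": 30}}

```text
clock: 5.05
tcp_pos: [0.5251, -0.0265, 0.1089]
orientation: [0.507, -0.494, 0.507, 0.493]
wrist_force: [-2.4, -2.3, 5.9]
finger_gap: 0.017
```

```bash
python3 -c "
from h import *
s,M=st()
for C in([.5415,.012],):
  c=(M.T@(np.array([*C,s['tcp_pos'][2]])-s['tcp_pos']))[1:]*100; print('c cm',c,np.hypot(*c))
  c*=4.5/np.hypot(*c)
  for k in range(1,9):
    t=np.radians(4*k); Rm=np.array([[np.cos(t),-np.sin(t)],[np.sin(t),np.cos(t)]]); print(4*k,(c-Rm@c).round(2))
"
```

```text
t 5.05 tcp [ 0.5251 -0.0265  0.1089] ay 178.48 q1,q6 [-0.203 -1.747] F [-2.4 -2.3  5.9] gap 0.017
c cm [-1.53348928  3.89039499] 4.181717658550457
4 [0.29 0.13]
8 [0.57 0.27]
12 [0.83 0.43]
16 [1.09 0.62]
20 [1.33 0.82]
24 [1.56 1.03]
28 [1.77 1.26]
32 [1.97 1.51]
```

Request:
{"method": "servo_tool", "body": {"increments": [{"offset": [0,0.29,0.13],"yaw": 4},{"offset": [0,0.57,0.27],"yaw": 8},{"offset": [0,0.83,0.43],"yaw": 12},{"offset": [0,1.09,0.62],"yaw": 16},{"offset": [0,1.33,0.82],"yaw": 20},{"offset": [0,1.56,1.03],"yaw": 24},{"offset": [0,1.77,1.26],"yaw": 28},{"offset": [0,1.97,1.51],"yaw": 32}]}}

```text
clock: 5.85
tcp_pos: [0.5069, -0.0105, 0.109]
orientation: [0.624, -0.334, 0.622, 0.333]
wrist_force: [2.1, 0.2, 3.2]
finger_gap: 0.017
```

```bash
python3 -c "
from h import *
s,M=st()
im,d=env.read_camera('side'); cv2.imwrite('pics/s3.png',cv2.resize(im[180:350,180:360],None,fx=4,fy=3.5)[:,:,::-1])
"
```

```text
t 5.85 tcp [ 0.5069 -0.0105  0.109 ] ay 146.34 q1,q6 [-0.18  -1.163] F [2.1 0.2 3.2] gap 0.017
```

View pics/s3.png

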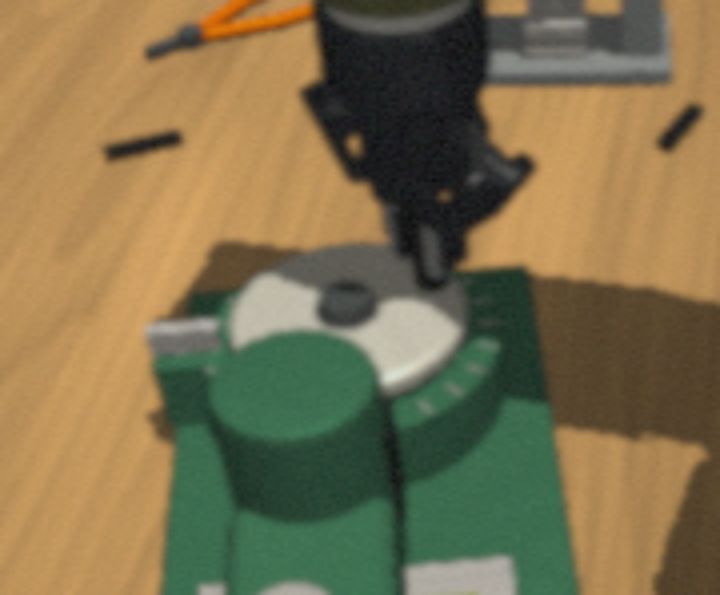

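The grip is holding and the wheel is following with low forces. Since the tool turns with the wheel, the same rows apply again.

Request:
{"method": "servo_tool", "body": {"increments": [{"offset": [0,0.29,0.13],"yaw": 4},{"offset": [0,0.57,0.27],"yaw": 8},{"offset": [0,0.83,0.43],"yaw": 12},{"offset": [0,1.09,0.62],"yaw": 16},{"offset": [0,1.33,0.82],"yaw": 20},{"offset": [0,1.56,1.03],"yaw": 24},{"offset": [0,1.77,1.26],"yaw": 28},{"offset": [0,1.97,1.51],"yaw": 32}]}}

```text
clock: 6.7
tcp_pos: [0.4998, 0.0128, 0.109]
orientation: [0.693, -0.15, 0.69, 0.149]
wrist_force: [4.2, -0.8, 0.1]
finger_gap: 0.017
```

Request:
{"method": "servo_tool", "body": {"increments": [{"offset": [0,0.29,0.13],"yaw": 4},{"offset": [0,0.57,0.27],"yaw": 8},{"offset": [0,0.83,0.43],"yaw": 12},{"offset": [0,1.09,0.62],"yaw": 16},{"offset": [0,1.33,0.82],"yaw": 20},{"offset": [0,1.56,1.03],"yaw": 24},{"offset": [0,1.77,1.26],"yaw": 28},{"offset": [0,1.97,1.51],"yaw": 32}]}}

```text
clock: 7.5
tcp_pos: [0.5061, 0.0363, 0.109]
orientation: [0.708, 0.046, 0.704, -0.047]
wrist_force: [5.7, -3.0, -1.9]
finger_gap: 0.0174
```

```bash
python3 -c "
from h import *
s,M=st()
im,d=env.read_camera('side'); cv2.imwrite('pics/s4.png',cv2.resize(im[180:350,180:360],None,fx=4,fy=3.5)[:,:,::-1])
"
```

```text
t 7.5 tcp [0.5061 0.0363 0.109 ] ay 82.39 q1,q6 [-0.086  0.047] F [ 5.7 -3.  -1.9] gap 0.0174
```

View pics/s4.png

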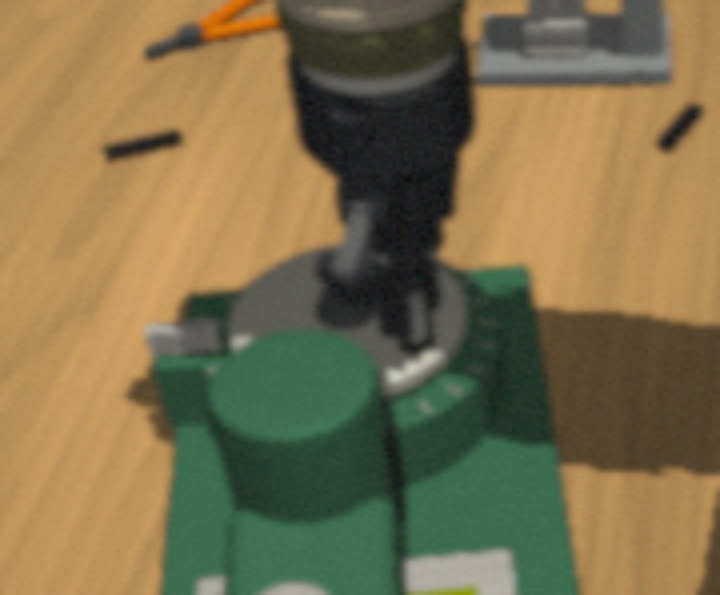

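The handle is still gripped and is now near the drill side; all is clear.

Request:
{"method": "servo_tool", "body": {"increments": [{"offset": [0,0.29,0.13],"yaw": 4},{"offset": [0,0.57,0.27],"yaw": 8},{"offset": [0,0.83,0.43],"yaw": 12},{"offset": [0,1.09,0.62],"yaw": 16},{"offset": [0,1.33,0.82],"yaw": 20},{"offset": [0,1.56,1.03],"yaw": 24},{"offset": [0,1.77,1.26],"yaw": 28},{"offset": [0,1.97,1.51],"yaw": 32}]}}

```text
clock: 8.35
tcp_pos: [0.5238, 0.0529, 0.109]
orientation: [0.667, 0.239, 0.663, -0.24]
wrist_force: [4.9, -6.8, -0.8]
finger_gap: 0.0169
```

Request:
{"method": "servo_tool", "body": {"increments": [{"offset": [0,0.29,0.13],"yaw": 4},{"offset": [0,0.57,0.27],"yaw": 8},{"offset": [0,0.83,0.43],"yaw": 12},{"offset": [0,1.09,0.62],"yaw": 16},{"offset": [0,1.33,0.82],"yaw": 20},{"offset": [0,1.56,1.03],"yaw": 24},{"offset": [0,1.77,1.26],"yaw": 28},{"offset": [0,1.97,1.51],"yaw": 32}]}}

```text
clock: 9.15
tcp_pos: [0.5466, 0.058, 0.109]
orientation: [0.575, 0.413, 0.572, -0.415]
wrist_force: [2.1, -8.3, 2.9]
finger_gap: 0.0169
```

```bash
python3 -c "
from h import *
s,M=st([.5415,.012,.109])
v=s['tcp_pos'][:2]-[.5415,.012];print(np.hypot(*v),np.arctan2(v[1],v[0]))
im,d=env.read_camera('side'); cv2.imwrite('pics/s5.png',cv2.resize(im[180:350,180:360],None,fx=4,fy=3.5)[:,:,::-1])
"
```

```text
t 9.15 tcp [0.5466 0.058  0.109 ] ay 18.34 q1,q6 [-0.038  1.213] F [ 2.1 -8.3  2.9] gap 0.0169
off cm [ 0.02 -1.93  4.21]
0.04630400409107298 1.459893298623444
```

View pics/s5.png

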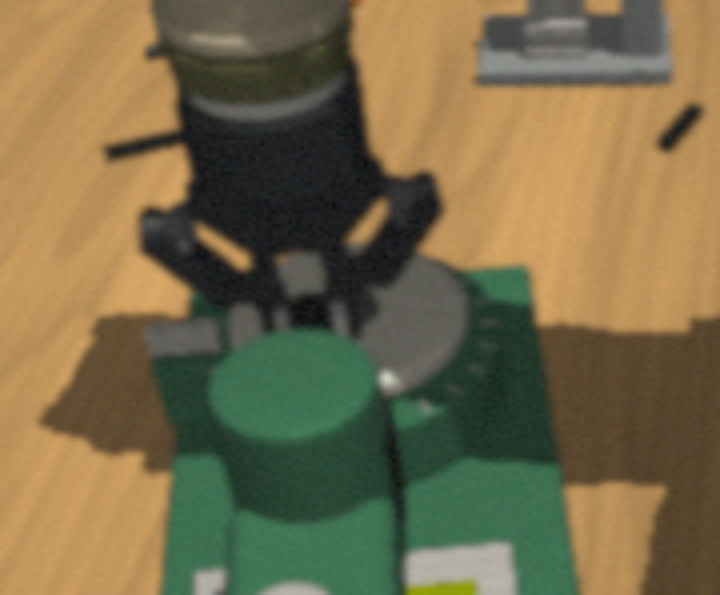

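The handle is still held and is about 70° short of the fin. I'll fit the axis from the path so far and plan the last part.

```bash
python3 -c "
from h import *
P=np.array([(.5251,-.0265),(.5069,-.0105),(.4998,.0128),(.5061,.0363),(.5238,.0529),(.5466,.058)])
x=np.linalg.lstsq(np.c_[2*P,np.ones(6)],(P**2).sum(1),rcond=None)[0];r=np.sqrt(x[2]+x[:2]@x[:2]);print(x[:2],r)
for C in (x[:2],np.array([.5419,.0115])):
  a=np.unwrap(np.arctan2(*(P-C).T[::-1]));print(np.degrees(a).round(1))
s,M=st()
# fin direction from both views
F=onz('top',[(185.4,117),(189.4,132.5)],.088)
m=F.mean(0)
for C in (x[:2],np.array([.5419,.0115])): print('fin',np.degrees(np.arctan2(m[1]-C[1],m[0]-C[0])))
C=x[:2]; c=(M.T@(np.array([*C,s['tcp_pos'][2]])-s['tcp_pos']))[1:]*100; print(c)
for k in range(1,9):
    t=np.radians(4*k); Rm=np.array([[np.cos(t),-np.sin(t)],[np.sin(t),np.cos(t)]]); print(4*k,(c-Rm@c).round(2))
"
```

```text
[0.54428343 0.01355771] 0.04444345711380176
[-115.6 -147.2 -179.  -210.8 -242.5 -273. ]
[-113.9 -147.8 -181.8 -214.7 -246.4 -275.8]
t 9.2 tcp [0.547 0.058 0.109] ay 18.16 q1,q6 [-0.038  1.216] F [ 3.4 -7.9  3.2] gap 0.0174
fin 12.81467761213534
fin 13.848830375136735
[-1.64718577  4.13644358]
4 [0.28 0.12]
8 [0.56 0.27]
12 [0.82 0.43]
16 [1.08 0.61]
20 [1.32 0.81]
24 [1.54 1.03]
28 [1.75 1.26]
32 [1.94 1.5 ]
```

Request:
{"method": "servo_tool", "body": {"increments": [{"offset": [0,0.28,0.13],"yaw": 4},{"offset": [0,0.56,0.27],"yaw": 8},{"offset": [0,0.82,0.44],"yaw": 12},{"offset": [0,1.08,0.63],"yaw": 16},{"offset": [0,1.32,0.83],"yaw": 20},{"offset": [0,1.54,1.06],"yaw": 24},{"offset": [0,1.75,1.3],"yaw": 28},{"offset": [0,1.94,1.55],"yaw": 32}]}}

```text
clock: 10.0
tcp_pos: [0.5695, 0.0501, 0.1089]
orientation: [0.438, 0.556, 0.436, -0.556]
wrist_force: [0.7, -4.9, 3.7]
finger_gap: 0.0173
```

Request:
{"method": "servo_tool", "body": {"increments": [{"offset": [0,0.28,0.12],"yaw": 4},{"offset": [0,0.56,0.27],"yaw": 8},{"offset": [0,0.82,0.43],"yaw": 12},{"offset": [0,1.08,0.61],"yaw": 16},{"offset": [0,1.32,0.81],"yaw": 20},{"offset": [0,1.54,1.03],"yaw": 24},{"offset": [0,1.75,1.26],"yaw": 28},{"offset": [0,1.94,1.5],"yaw": 32}]}}

```text
clock: 10.8
tcp_pos: [0.585, 0.0312, 0.109]
orientation: [0.268, 0.655, 0.266, -0.654]
wrist_force: [1.8, -5.4, 2.7]
finger_gap: 0.0173
```

```bash
python3 -c "
from h import *
s,M=st()
for C in ([.5443,.0136],[.5419,.0115],[.5415,.014]):
  v=s['tcp_pos'][:2]-C;print(np.hypot(*v),np.degrees(np.arctan2(v[1],v[0])))
im,d=env.read_camera('side'); cv2.imwrite('pics/s6.png',cv2.resize(im[180:350,180:360],None,fx=4,fy=3.5)[:,:,::-1])
im,d=env.read_camera('top'); cv2.imwrite('pics/t6.png',cv2.resize(im[90:230,110:290],None,fx=4,fy=4)[:,:,::-1])
"
```

```text
t 10.8 tcp [0.585  0.0312 0.109 ] ay -45.6 q1,q6 [-0.083  2.284] F [ 1.8 -5.4  2.7] gap 0.0173
0.044313830079488574 23.410666037836478
0.0473606405900743 24.588544203819826
0.046747828398907385 21.596956692546577
```

View pics/s6.png

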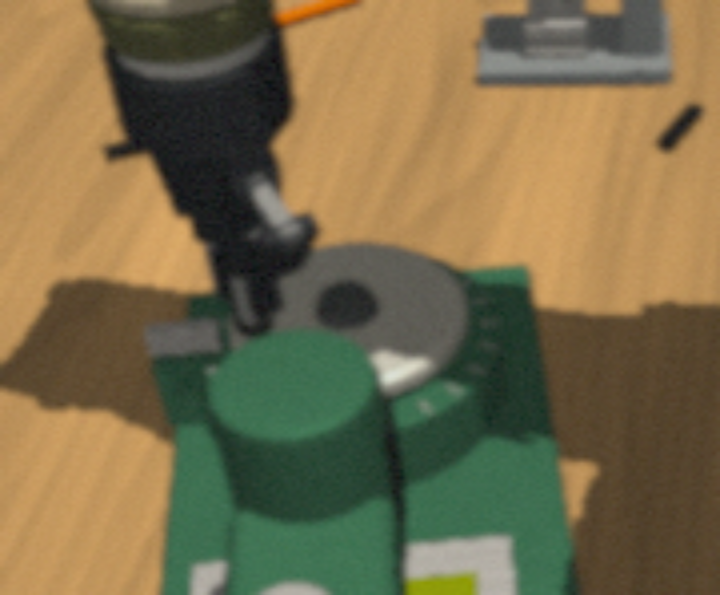

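View pics/t6.png

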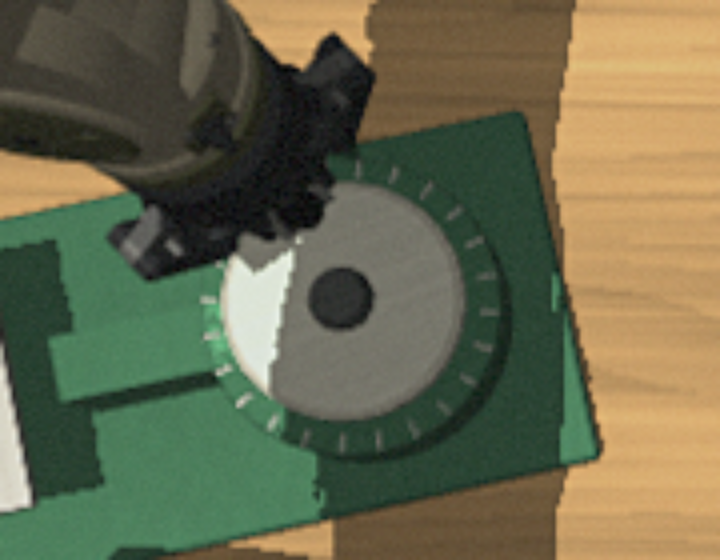

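The handle is about 10° short of the fin line (fit 23.4° against 13.3° for the fin), so I'll turn that far and let it settle.

Request:
{"method": "servo_tool", "body": {"increments": [{"offset": [0,0.18,0.07],"yaw": 2.5},{"offset": [0,0.35,0.16],"yaw": 5},{"offset": [0,0.53,0.25],"yaw": 7.5},{"offset": [0,0.7,0.34],"yaw": 10},{"offset": [0,0.7,0.34],"yaw": 10},{"offset": [0,0.7,0.34],"yaw": 10},{"offset": [0,0.7,0.34],"yaw": 10},{"offset": [0,0.7,0.34],"yaw": 10}]}}

```text
clock: 11.7
tcp_pos: [0.5874, 0.0244, 0.1089]
orientation: [0.211, 0.676, 0.209, -0.674]
wrist_force: [3.3, -4.5, 2.8]
finger_gap: 0.0173
```

Request:
{"method": "servo_tool", "body": {"increments": [{"offset": [0,0,0],"yaw": 0},{"offset": [0,0,0],"yaw": 0},{"offset": [0,0,0],"yaw": 0},{"offset": [0,0,0],"yaw": 0},{"offset": [0,0,0],"yaw": 0},{"offset": [0,0,0],"yaw": 0},{"offset": [0,0,0],"yaw": 0},{"offset": [0,0,0],"yaw": 0}], "claw": 0.5}}

```text
clock: 12.5
tcp_pos: [0.5859, 0.0251, 0.1083]
orientation: [0.21, 0.675, 0.21, -0.675]
wrist_force: [0.0, -0.4, -0.1]
finger_gap: 0.0427
```

Request:
{"method": "servo_tool", "body": {"increments": [{"offset": [-1,0,0],"yaw": 0},{"offset": [-2.5,0,0],"yaw": 0},{"offset": [-4,0,0],"yaw": 0},{"offset": [-5.5,0,0],"yaw": 0},{"offset": [-7,0,0],"yaw": 0},{"offset": [-8.5,0,0],"yaw": 0},{"offset": [-10,0,0],"yaw": 0},{"offset": [-11.5,0,0],"yaw": 0}]}}

```text
clock: 13.3
tcp_pos: [0.586, 0.0251, 0.2249]
orientation: [0.21, 0.676, 0.209, -0.675]
wrist_force: [-0.1, 0.4, 0.1]
finger_gap: 0.0431
```

```bash
python3 -c "
from h import *
s,M=st([.42,-.17,.225])
im,d=env.read_camera('side'); cv2.imwrite('pics/s7.png',cv2.resize(im[180:350,180:360],None,fx=4,fy=3.5)[:,:,::-1])
"
```

```text
t 13.3 tcp [0.586  0.0251 0.2249] ay -55.51 q1,q6 [-0.094  2.446] F [-0.1  0.4  0.1] gap 0.0431
off cm [-0.03  6.68 24.73]
```

View pics/s7.png

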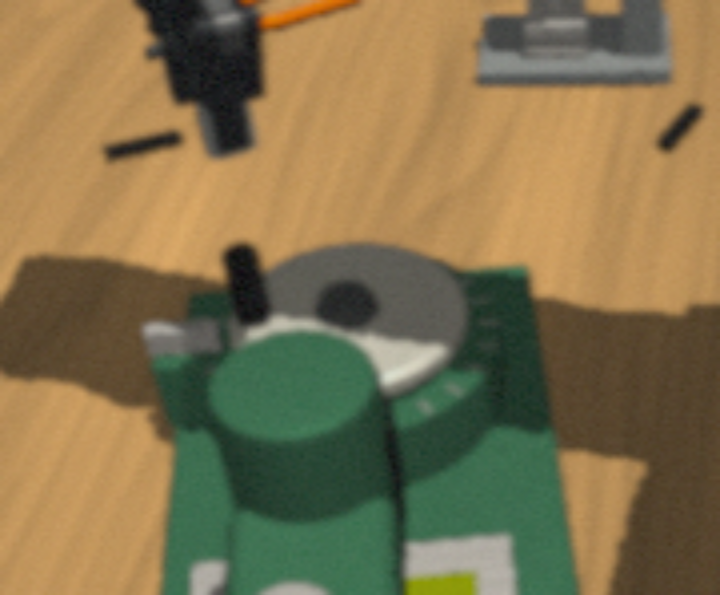

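The handle is released and stands near the fin, with the gripper clear above. I'll move aside to check from the top camera.

Request:
{"method": "servo_tool", "body": {"increments": [{"offset": [-0.5,0.8,3.1],"yaw": 0},{"offset": [-1,1.7,6.2],"yaw": 0},{"offset": [-1.5,2.5,9.3],"yaw": 0},{"offset": [-2,3.3,12.4],"yaw": 0},{"offset": [-2,4.2,15.5],"yaw": 0},{"offset": [-2,5,18.6],"yaw": 0},{"offset": [-2,5.8,21.7],"yaw": 0},{"offset": [-2,6.7,24.7],"yaw": 0}]}}

```text
clock: 14.15
tcp_pos: [0.4193, -0.1707, 0.2437]
orientation: [0.21, 0.675, 0.209, -0.675]
wrist_force: [0.1, -0.4, 0.2]
finger_gap: 0.0428
```

```bash
python3 -c "
from h import *
s,M=st()
im,d=env.read_camera('side'); cv2.imwrite('pics/s8.png',cv2.resize(im[180:350,180:360],None,fx=4,fy=3.5)[:,:,::-1])
im,d=env.read_camera('top'); cv2.imwrite('pics/t8.png',cv2.resize(im[100:220,130:280],None,fx=5,fy=5,interpolation=cv2.INTER_CUBIC)[:,:,::-1]);cv2.imwrite('pics/t8f.png',im[:,:,::-1])
"
```

```text
t 14.15 tcp [ 0.4193 -0.1707  0.2437] ay -55.5 q1,q6 [-0.564  1.975] F [ 0.1 -0.4  0.2] gap 0.0428
```

View pics/t8.png

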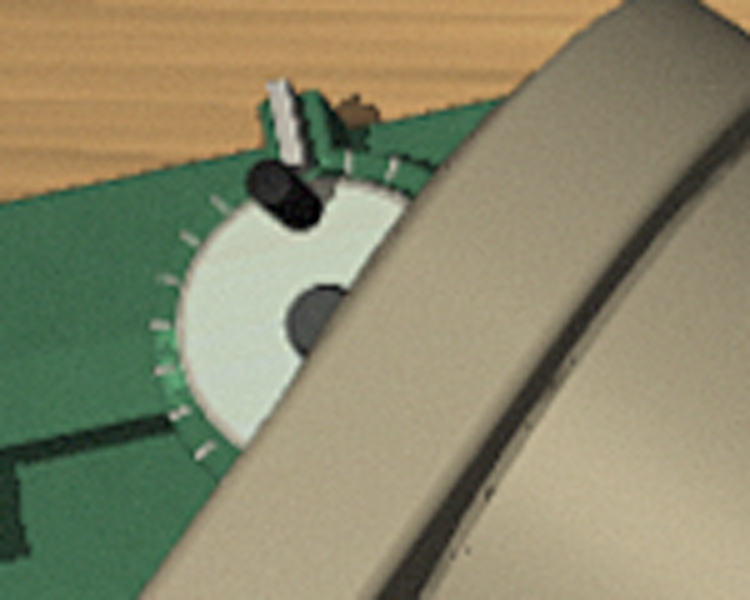

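View pics/t8f.png

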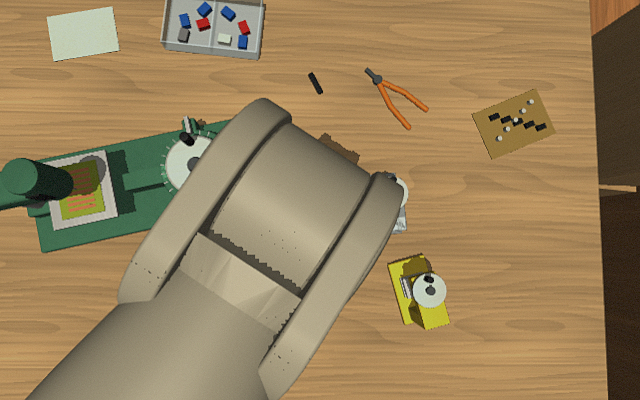

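The top crop shows the handle foot at about (302,209) and its top at about (267,178), close to the fin's line (277,82)–(297,165), with the hub at (327,323). Measuring the angle now.

```bash
python3 -c "
from h import *
im=cv2.imread('pics/t8f.png')
f=lambda u,v:(130+u/5,100+v/5)
C=onz('top',[f(327,323)],.1)[0]
F=onz('top',[f(277,85),f(297,162)],.088); T=onz('top',[f(267,178)],.14)[0];B=onz('top',[f(302,209)],.09)[0]
a=lambda v:np.degrees(np.arctan2(v[1],v[0]))
print('fin',a(F.mean(0)-C),a(F[0]-F[1]),'top',a(T-C),np.hypot(*(T-C)[:2]),'base',a(B-C),np.hypot(*(B-C)[:2]))
e=onz('top',[f(0,203),f(262,144)],.03); print('edge',a(e[0]-e[1])-90)
"
```

```text
fin 14.254509925581445 15.851889104953878 top 16.90036851560107 0.048052328353636764 base 15.883839270671968 0.0475590197720718
edge 14.114719231515252
```

The handle is at about 16.4° and the fin at about 14.3°, so it is about 2° off with 14° allowed. The arm is clear of everything, so I'm handing in.

```bash
python3 -c "
from h import *
st(); print(env.hand_in())"
```

```text
t 14.25 tcp [ 0.4185 -0.172   0.2437] ay -55.75 q1,q6 [-0.567  1.977] F [-0.7  0.3  0.5] gap 0.0424
the job is handed in; nothing more can be done
None
```

I cranked the large handwheel clockwise by about 230°, until its handle was in line with the index fin. Then I let go, moved the arm clear and handed in at 14.25 s; no verdict was reported.

- **Handle position:** in the last top view it stood at about 16–17°, with the fin at about 14° (15.9° taken along its own edge). That is roughly 2° off, with 14° allowed.
- **Forces:** wrist force readings stayed below about 10 N while cranking and were near zero after release, so the arm was touching nothing.
- **Grey press:** I never went near its wheel, and the tool passed above it. In the last top picture the arm partly hid the press, so I did not measure its wheel angle again.
- **Disagreement:** the two cameras' first readings of the wheel axis and handle differed by 5–10 mm along y. I put the axis one down to the side view including the hub's side wall. The circle fitted to the cranking path came within 3–4 mm of the top view's axis.

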